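Close up the paint chest

ROBOT

A 6-joint arm with a two-finger parallel gripper is mounted at the origin on the work surface. World frame = base frame: x ahead of the robot, y to its left, z up, the work surface at z = 0. Lengths are in m, angles in rad, forces in N, time in s.
With the tool pointing down it reaches from about 0.275 to 0.775 m from the base axis. Payload 14.6 kg.
Tool frame: the origin (TCP) lies midway between the tips of the shut fingers; the grasp point (between the pads) lies 19 mm behind it (bot.pinch_z is the distance from the TCP to the grasp point, in m); z points along the fingers, y is the line along which they close (so a half turn about z gives the same grasp; the last joint's range is limited). The gripper opens to 85 mm and grips with 20 to 120 N. Pads are 22 mm wide; open, the fingers measure 114 mm over their backs; the gripper's body (76 mm by 85 mm) begins 54 mm behind the grasp point. The pads swing forward as they close: fully open they stand 13 mm farther back than shut.
Start: joints at [1.185, 0.263, -0.048, 1.259, 0, 1.415], TCP at [0.12, 0.511, 0.231] pointing down, gripper open.
Joint ranges: [-2.65, 2.65], [-0.89, 1.7], [-1.18, 1.37], [-2.13, 2.11], [-1.35, 1.29], [-3.14, 3.14]. Speed limits (rad/s): [1.89, 1.89, 2.57, 2.79, 3.14, 3.14].

INTERFACE

Orientations are given as a 3x3 rotation matrix whose columns are the frame's x, y, z axes.
In Python, from cell import bot, viewer, ticket, search_frame, mark_of gives the robot as it stands.
- The arm moves only by the tool servo_tool, never from a script. Its argument "increments" is a list of rows, each a list of 3 entries, a list of its own where there are three numbers: the shift along the tool's x, y, z in m, then the turn, a rotation vector about the tool's x, y, z in rad, then the opening, from -1 (shut) to 1 (fully open). In form: [[[dx, dy, dz], [ax, ay, az], claw], ...]. A call has exactly 10 rows; each row is the pose to reach, as a shift and turn from the pose commanded when the call began, along the tool's axes at that moment; what a row does not reach only later rows make up. A row lasts 1/12 s, in which the tool goes at most 41.7 mm and 7.16 degrees, less where a joint would pass 70% of its speed; a pose out of reach is approached as far as the arm can. A call with a gripper value outside its range is refused whole. The fingers move at their own pace and stop on an object; the grip force is fixed at half the most. Time passes only in rows, so rows that repeat a pose let the fingers close, or fill a call up. It gives the time, the measured TCP pose, the force, the opening and the grip force at its end, in the units of the state.
- bot.get_obs(): the state, without advancing time (a new reading comes with each control period).
- viewer.camera(name): name is "side" or "top"; returns the picture (400x640x3 uint8, red, green, blue); there is no depth.
- viewer.camera_params(name): a dict with "mtx" (3x3 intrinsics, pixels), "world_from_camera" (4x4, takes a point from camera to world coordinates). Camera axes: x right, y down, z forward; pixel columns grow to the right and rows downward; lengths in m; the calibration is good to about 2 mm. A picture is of the moment at which its call begins. camera_params takes no time and is no camera call.
- ticket.sign_off(): hands the job in; it is judged then, once.
Trained networks look in the newest picture that a camera, given by its name, has taken for a name from the list of things; names that differ only in an ending like _2 or _b are one class to them, and where a whole thing is asked for, a point or a joint stands for the part that bears it (a point fixed in the world has none). Each returns a list of dicts, best first, with "confidence" (0 to 1); they miss things now and then, are a little off and sometimes report something else, mostly with a low value. They report only what shows in the picture. A call takes as long as a camera call.
- search_frame(label, camera): "point" ([x, y, z] in m, in world coordinates, good to about 4 mm: the middle of the surface that is visible of it).
- mark_of(label, camera): "point" ([x, y, z] in m, in world coordinates, good to about 4 mm: a listed point, or the origin of a listed thing).
The state is a dict: "time": time; "q": joint angles; "joint_vel": joint speeds; "joint_torque": joint torques, N m; "ee_pos": TCP position; "ee_rot": TCP orientation; "contact_force": force on the tool from outside, world axes, zero at the start; "wrist_torque": the same for the moment, N m; "grip_width": finger opening in m; "grasp_force": force on a finger pad.
Only numpy, scipy, OpenCV 4.12 (cv2) and the standard library are available. Lean on these libraries where they do the work, as an engineer would, in place of code of your own. Each camera call takes 0.05 s, during which the arm holds its last target. There are 200 camera calls.

TASK

Shut the wooden paint chest for the night: push both open drawers fully home and tip the raised lid down until it lies flat on the chest, pushing on their outer faces with the fingertips only, taking hold of nothing and never letting the lid slam. Leave the two ink bottles and the pot of brushes standing where they are; do not pick up or shove them. Finish with the hand clear of everything.

Things in the scene. Friction and masses are not known exactly. Their poses are not given: they have to be found in the camera images.
- chest: Wooden paint chest fixed to the table, 170 (its x) x 300 (its y) x 85 mm high without the lid. Origin: centre of its underside on the table; its -x side is the front, where two drawers lie side by side, its y runs along the width, z up. Turned up to 0.25 rad about the vertical. An open tray of paint tubes fills its top, under the lid.
- drawer_left (a joint): Travel of the drawer on the chest's +y side, m: 0 = fully home, growing as it comes out along the chest's -x, to 0.075 at most. Runs on a plain slide with 1.5 N of friction and stays where it is left; it stops dead at 0.
- drawer_right (a joint): The same for the drawer on the chest's -y side.
- drawer_left_front (a point): Centre of the front face of the left drawer, 30 mm above the table, 72 mm to the +y side of the chest's middle. The front is a flat wooden board 142 mm wide and 46 mm high (7 to 53 mm above the table), 10 mm thick, with a thin flat brass plate and no knob; behind it, inside the drawer, is a 3 mm plywood lining (drawer_left_back) that a finger must not touch; even fully home its face stands 10 mm in front of the chest's body and 7 mm in front of the shut lid's edge.
- drawer_right_front (a point): The same for the right drawer, 72 mm to the -y side; its lining is drawer_right_back.
- lid (a joint): Angle of the lid, rad: 0 = shut, flat on the chest; about 1.57 = upright; it starts raised at 1.0 to 1.3. Hinged along the top of the chest's back (+x) side; a stiff hinge (0.33 N m of friction) keeps it where it is left, so 2 to 3 N near its free edge moves it, and it does not fall by itself.
- lid_hinge (a point): Middle of the hinge line, which runs along the chest's y at the top of its back side: in the chest's frame at (85, 0, 85) mm. The lid's lower (inner) face passes through it.
- lid_edge (a point): Middle of the lid's free edge, on its outer (upper) face. The lid is a flat wooden board 173 mm from hinge to free edge, 300 mm wide, 10 mm thick, without a handle, with a thin plywood lining (lid_lining, 3 mm) on its inner face that a finger must not touch; shut, its top lies 95 mm above the table.
- ink_front: Ink bottle, clear glass with a black cap, 44 mm across, 64 mm high, loose, standing in front of the chest between the lines of the two drawers. Origin: centre of its underside.
- ink_side: The same kind of ink bottle, standing at one end of the chest, left or right. Origin: centre of its underside.
- brush_pot: White ceramic pot 84 mm across and 95 mm high, holding brushes to about 220 mm high and 100 mm across, loose, standing at the other end of the chest. Origin: centre of its underside.

How it is judged:
At the end, for the whole second after the job is handed in: Both drawers are within 4 mm of fully home, the lid is within 0.035 rad of shut (its edge within 6 mm) and at rest, and the two bottles and the pot stand upright within 30 mm of where they began, at rest (value of joint each of drawer_left, drawer_right below 0.004 m and value of joint lid below 0.035 rad and velocity of joint lid between -0.05 and 0.05 rad/s and distance of each of ink_front, ink_side, brush_pot from where it was at the start of the episode below 0.03 m and angle between each of ink_front, ink_side, brush_pot's own z axis and vertical below 0.2 rad and linear speed of each of ink_front, ink_side, brush_pot below 0.02 m/s); the robot touches nothing.
It fails at once if a finger reaches round to the inner side of the lid or of a drawer's front, taking hold of it (contact force between the fingers and lid_lining above 1 N or contact force between the fingers and drawer_left_back above 1 N or contact force between the fingers and drawer_right_back above 1 N).
It fails at once if the chest, its drawers or its lid are pushed by another part of the arm than the fingers (contact force between the arm and chest above 8 N).
It fails at once if a bottle or the brush pot is pushed more than 30 mm away, tipped over or picked up (distance of any of ink_front, ink_side, brush_pot from where it was at the start of the episode above 0.03 m or angle between any of ink_front, ink_side, brush_pot's own z axis and vertical above 0.35 rad or height (world z) of any of ink_front, ink_side, brush_pot above 0.012 m).
It fails at once if the lid slams: it nears the chest (last 0.15 rad) faster than 3 rad/s (value of joint lid below 0.15 rad and velocity of joint lid below -3 rad/s).
It also fails if it takes over 54 s, if anything falls off the work surface, if the arm or the gripper's body presses on something with over 40 N, if the wrist force passes 120 N, or if a joint passes its speed limit or range.

## Working session

There is one attempt and no reset: what is moved stays moved. The work goes in short steps, Python scripts to look and compute and a tool call to move; the robot and the scene stay as the last step left them, time stands still between calls to the robot, and variables do not carry over. Pictures are saved under pics/ and viewed, at most 10 in all, crops included, and the job is handed in when it is done.

Besides the shell and the picture viewer there is one more tool, called after "Call:" by a JSON object that holds its "op" and its "data". servo_tool: Moves the arm, as the interface text tells. Its arguments: {"type":"object","properties":{"increments":{"type":"array","items":{"type":"array"}}},"required":["increments"]}

```bash
mkdir -p pics
cat > m.py <<'E'
import numpy as np,cv2
from cell import bot,viewer,ticket,search_frame,mark_of
np.set_printoptions(precision=4,suppress=True)
E
python3 - <<'E'
from m import *
a=viewer.camera("side");b=viewer.camera("top")
cv2.imwrite("pics/s0.png",a[:,:,::-1]);cv2.imwrite("pics/t0.png",b[:,:,::-1])
for l in ["chest","drawer_left_front","drawer_right_front","lid_hinge","lid_edge","ink_front","ink_side","brush_pot"]:
  for c in ["side","top"]:
    print(l,c,[(np.array(d["point"]).round(3),round(d["confidence"],2)) for d in mark_of(l,c)[:3]])
o=bot.get_obs();print(o["time"],o["ee_pos"],o["ee_rot"],o["grip_width"])
E
```

```text
chest side [(array([ 0.613, -0.083, -0.   ]), 0.8)]
chest top [(array([ 0.615, -0.086, -0.003]), 0.58), (array([ 0.465, -0.024,  0.03 ]), 0.19)]
drawer_left_front side [(array([ 0.465, -0.018,  0.028]), 0.63)]
drawer_left_front top [(array([ 0.465, -0.021,  0.031]), 0.68)]
drawer_right_front side [(array([ 0.485, -0.163,  0.031]), 0.86)]
drawer_right_front top [(array([ 0.485, -0.166,  0.031]), 0.71)]
lid_hinge side [(array([ 0.697, -0.082,  0.084]), 0.94)]
lid_hinge top [(array([ 0.696, -0.08 ,  0.081]), 0.71)]
lid_edge side [(array([ 0.628, -0.08 ,  0.241]), 0.7)]
lid_edge top [(array([ 0.631, -0.084,  0.243]), 0.73)]
ink_front side [(array([ 0.434, -0.083,  0.   ]), 0.94)]
ink_front top [(array([ 0.433, -0.078,  0.001]), 0.62)]
ink_side side [(array([0.634, 0.177, 0.004]), 0.62)]
ink_side top [(array([0.631, 0.176, 0.001]), 0.74)]
brush_pot side [(array([ 0.662, -0.341,  0.005]), 0.89), (array([ 0.615, -0.084, -0.001]), 0.52)]
brush_pot top [(array([ 0.66 , -0.334,  0.   ]), 0.61)]
0.9 [0.1201 0.5111 0.2313] [[-0.9735  0.2288  0.    ]
 [ 0.2288  0.9735 -0.    ]
 [-0.     -0.     -1.    ]] 0.08580706150783762
```

View pics/s0.png

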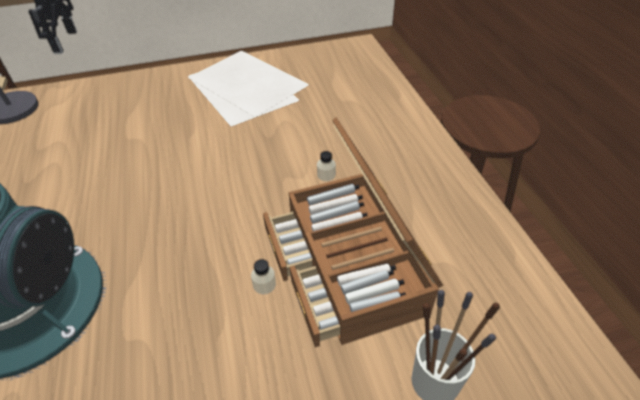

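View pics/t0.png

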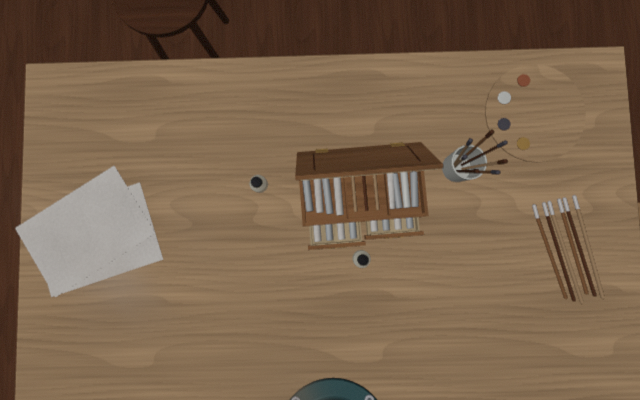

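The side picture shows the chest with both drawers out. The front bottle is at about (263,275), the side bottle at (326,165) and the pot at (443,365). The top view agrees: the chest front's top edge runs from (303,223) to (426,215). The network points fit both pictures.

```bash
cat >> m.py <<'E'
def ray(cam,uv,z):
    p=viewer.camera_params(cam);T=np.array(p["world_from_camera"]);K=np.array(p["mtx"])
    d=T[:3,:3]@np.linalg.inv(K)@np.array([*uv,1.]);o=T[:3,3];return o+d*(z-o[2])/d[2]
def inc(target,psi,p=None,R=None):
    "tool-frame shift and turn from the present pose to a tool-down pose with tool x = -chest x"
    o=bot.get_obs();R=np.array(o["ee_rot"]) if R is None else R;p=np.array(o["ee_pos"]) if p is None else np.array(p)
    c,s=np.cos(psi),np.sin(psi);Rt=np.array([[-c,-s,0],[-s,c,0],[0,0,-1.]])
    return R.T@(np.array(target)-p),cv2.Rodrigues(R.T@Rt)[0].ravel()
E
python3 - <<'E'
from m import *
for a,b,z in [((303,223),(426,215),.085),((309,248),(365,244),.053),((366,238),(423,234),.053)]:
  A=ray("top",a,z);B=ray("top",b,z);d=A-B;print(A,B,np.arctan2(-d[0],d[1]))
A=ray("side",(290,192),.085);B=ray("side",(342,318),.085);d=A-B;print(A,B,np.arctan2(-d[0],d[1]))
print(inc([.40,-.01,.2],.05))
E
```

```text
[0.5259 0.058  0.085 ] [ 0.5375 -0.2346  0.085 ] 0.039519521008163104
[0.4651 0.0461 0.053 ] [ 0.4714 -0.0909  0.053 ] 0.046111576053579434
[ 0.4859 -0.0938  0.053 ] [ 0.4921 -0.2333  0.053 ] 0.044813831342640546
[0.523  0.0574 0.085 ] [ 0.5371 -0.237   0.085 ] 0.047714183263700236
(array([-0.3917, -0.4432,  0.0313]), array([-0.    ,  0.    , -0.2808]))
```

Call:
{"op": "servo_tool", "data": {"increments": [[[-0.392,-0.443,0.03],[0,0,-0.286],-1],[[-0.392,-0.443,0.03],[0,0,-0.286],-1],[[-0.392,-0.443,0.03],[0,0,-0.286],-1],[[-0.392,-0.443,0.03],[0,0,-0.286],-1],[[-0.392,-0.443,0.03],[0,0,-0.286],-1],[[-0.392,-0.443,0.03],[0,0,-0.286],-1],[[-0.392,-0.443,0.03],[0,0,-0.286],-1],[[-0.392,-0.443,0.03],[0,0,-0.286],-1],[[-0.392,-0.443,0.03],[0,0,-0.286],-1],[[-0.392,-0.443,0.03],[0,0,-0.286],-1]]}}

```text
time: 1.73
ee_pos: [0.3106, 0.1572, 0.2112]
ee_rot: [[-0.998, -0.055, 0.001], [-0.055, 0.998, 0.0], [-0.001, 0.0, -1.0]]
contact_force: [1.0, 1.1, 0.2]
grip_width: -0.0001
grasp_force: 0.0
```

Run:
```python
from m import *
o=bot.get_obs();print(o["time"],o["ee_pos"],o["ee_rot"],o["grip_width"],o["contact_force"])
print(inc([.40,-.005,.15],.045))
```

```text
1.7333 [0.3106 0.1572 0.2112] [[-0.9985 -0.0553  0.0009]
 [-0.0553  0.9985  0.0002]
 [-0.0009  0.0002 -1.    ]] -6.590337575805347e-05 [1.018  1.0895 0.2191]
(array([-0.0802, -0.1669,  0.0612]), array([0.0002, 0.0009, 0.0103]))
```

Call:
{"op": "servo_tool", "data": {"increments": [[[-0.08,-0.167,0.06],[0,0,0.01],-1],[[-0.08,-0.167,0.06],[0,0,0.01],-1],[[-0.08,-0.167,0.06],[0,0,0.01],-1],[[-0.08,-0.167,0.06],[0,0,0.01],-1],[[-0.08,-0.167,0.06],[0,0,0.01],-1],[[-0.08,-0.167,0.06],[0,0,0.01],-1],[[-0.08,-0.167,0.1],[0,0,0.01],-1],[[-0.08,-0.167,0.14],[0,0,0.01],-1],[[-0.08,-0.167,0.174],[0,0,0.01],-1],[[-0.08,-0.167,0.174],[0,0,0.01],-1]]}}

```text
time: 2.57
ee_pos: [0.3962, -0.0025, 0.0331]
ee_rot: [[-0.999, -0.045, -0.007], [-0.045, 0.999, 0.001], [0.007, 0.002, -1.0]]
contact_force: [-1.5, 0.7, 0.9]
grip_width: -0.0
grasp_force: 0.0
```

Run:
```python
from m import *
o=bot.get_obs();print(o["time"],o["ee_pos"],o["ee_rot"],o["contact_force"])
c,s=np.cos(.045),np.sin(.045);t=np.array([.614-.106*c-.082*s,-.084-.106*s+.082*c,.035]);print(t,inc(t,.045))
```

```text
2.5667 [ 0.3962 -0.0025  0.0331] [[-0.999  -0.0451 -0.0067]
 [-0.0451  0.999   0.0015]
 [ 0.0066  0.0018 -1.    ]] [-1.4689  0.6959  0.8729]
[ 0.5044 -0.0069  0.035 ] (array([-0.1079, -0.0092, -0.0026]), array([ 0.0018, -0.0066,  0.0001]))
```

Call:
{"op": "servo_tool", "data": {"increments": [[[-0.012,0,0],[0,0,0],-1],[[-0.025,0,0],[0,0,0],-1],[[-0.038,0,0],[0,0,0],-1],[[-0.048,0,0],[0,0,0],-1],[[-0.058,0,0],[0,0,0],-1],[[-0.068,0,0],[0,0,0],-1],[[-0.078,0,0],[0,0,0],-1],[[-0.086,0,0],[0,0,0],-1],[[-0.094,0,0],[0,0,0],-1],[[-0.098,0,0],[0,0,0],-1]]}}

```text
time: 3.4
ee_pos: [0.4982, 0.0011, 0.037]
ee_rot: [[-0.999, -0.045, 0.0], [-0.045, 0.999, 0.0], [-0.0, 0.0, -1.0]]
contact_force: [-1.7, 0.2, 1.1]
grip_width: -0.0
grasp_force: 0.8
```

Call:
{"op": "servo_tool", "data": {"increments": [[[-0.001,0,0],[0,0,0],-1],[[-0.002,0,0],[0,0,0],-1],[[-0.003,0,0],[0,0,0],-1],[[-0.004,0,0],[0,0,0],-1],[[-0.005,0,0],[0,0,0],-1],[[-0.006,0,0],[0,0,0],-1],[[-0.007,0,0],[0,0,0],-1],[[-0.008,0,0],[0,0,0],-1],[[-0.008,0,0],[0,0,0],-1],[[-0.008,0,0],[0,0,0],-1]]}}

```text
time: 4.23
ee_pos: [0.5015, 0.0014, 0.0366]
ee_rot: [[-0.999, -0.045, -0.006], [-0.045, 0.999, -0.001], [0.006, -0.0, -1.0]]
contact_force: [-20.2, -2.0, 15.7]
grip_width: -0.0
grasp_force: 10.3
```

Run:
```python
from m import *
a=viewer.camera("side");b=viewer.camera("top")
cv2.imwrite("pics/s1.png",cv2.resize(a[100:400,180:580,::-1],None,fx=2,fy=2))
for c in ["side","top"]:
  for l in ["drawer_left_front","drawer_right_front"]: print([(np.array(d["point"]).round(3),round(d["confidence"],2)) for d in mark_of(l,c)[:2]])
o=bot.get_obs();print(o["time"],o["ee_pos"],o["contact_force"])
```

```text
[(array([ 0.514, -0.019,  0.03 ]), 0.89)]
[(array([ 0.486, -0.161,  0.029]), 0.96)]
[]
[(array([ 0.487, -0.162,  0.032]), 0.85)]
4.5333 [0.5015 0.0014 0.0366] [-20.6403  -2.2123  14.7345]
```

View pics/s1.png

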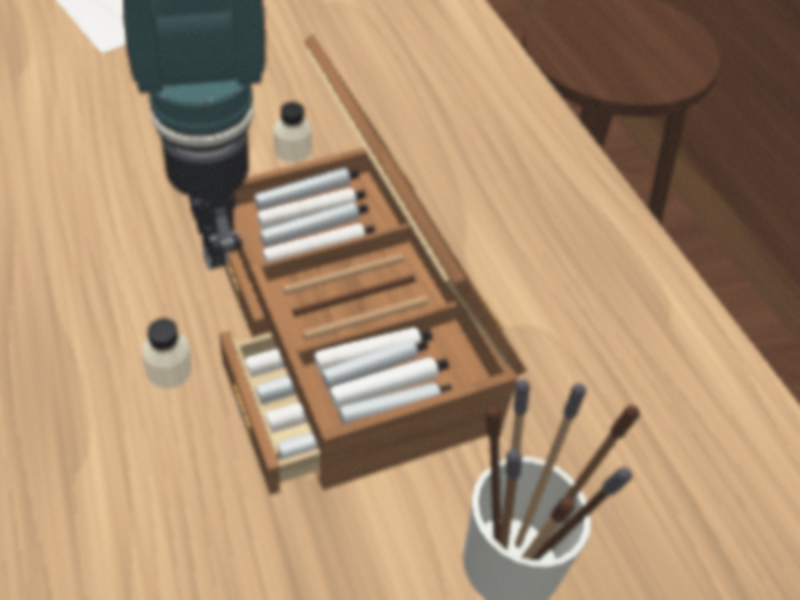

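The picture shows the left drawer flush at about (245,285) with the finger at (215,245). The 20 N reading confirms it's at its stop. The right drawer, around (250,420), is still out.

Call:
{"op": "servo_tool", "data": {"increments": [[[0.033,0,0],[0,0,0],-1],[[0.066,0,0],[0,0,0],-1],[[0.066,0,-0.04],[0,0,0],-1],[[0.066,0,-0.08],[0,0,0],-1],[[0.066,-0.035,-0.1],[0,0,0],-1],[[0.066,-0.075,-0.1],[0,0,0],-1],[[0.066,-0.115,-0.1],[0,0,0],-1],[[0.066,-0.15,-0.1],[0,0,0],-1],[[0.066,-0.175,-0.1],[0,0,0],-1],[[0.066,-0.175,-0.1],[0,0,0],-1]]}}

```text
time: 5.37
ee_pos: [0.4478, -0.1807, 0.1371]
ee_rot: [[-0.999, -0.042, 0.001], [-0.042, 0.999, -0.002], [-0.001, -0.002, -1.0]]
contact_force: [-0.4, 0.7, -0.2]
grip_width: 0.0003
grasp_force: 0.0
```

Run:
```python
from m import *
o=bot.get_obs();print(o["time"],o["ee_pos"],o["contact_force"])
c,s=np.cos(.045),np.sin(.045);y=-.085
for x in (-.18,-.108): t=np.array([.614+x*c-y*s,-.084+x*s+y*c,.036]);print(t,inc(t,.045))
```

```text
5.3667 [ 0.4478 -0.1807  0.1371] [-0.412   0.7309 -0.1585]
[ 0.438 -0.177  0.036] (array([0.0098, 0.0042, 0.1011]), array([-0.0016,  0.0012, -0.0035]))
[ 0.5099 -0.1738  0.036 ] (array([-0.0622,  0.0045,  0.1012]), array([-0.0016,  0.0012, -0.0035]))
```

Call:
{"op": "servo_tool", "data": {"increments": [[[0.01,0.004,0.03],[0,0,0],-1],[[0.01,0.004,0.06],[0,0,0],-1],[[0.01,0.004,0.09],[0,0,0],-1],[[0.01,0.004,0.1],[0,0,0],-1],[[0.01,0.004,0.1],[0,0,0],-1],[[0.0,0.004,0.1],[0,0,0],-1],[[-0.01,0.004,0.1],[0,0,0],-1],[[-0.02,0.004,0.1],[0,0,0],-1],[[-0.03,0.004,0.1],[0,0,0],-1],[[-0.04,0.004,0.1],[0,0,0],-1]]}}

```text
time: 6.2
ee_pos: [0.4885, -0.1706, 0.0376]
ee_rot: [[-0.999, -0.046, 0.001], [-0.046, 0.999, -0.001], [-0.001, -0.001, -1.0]]
contact_force: [-2.3, 0.7, 0.8]
grip_width: 0.0001
grasp_force: 0.9
```

Call:
{"op": "servo_tool", "data": {"increments": [[[-0.006,0,0],[0,0,0],-1],[[-0.012,0,0],[0,0,0],-1],[[-0.017,0,0],[0,0,0],-1],[[-0.021,0,0],[0,0,0],-1],[[-0.024,0,0],[0,0,0],-1],[[-0.026,0,0],[0,0,0],-1],[[-0.027,0,0],[0,0,0],-1],[[-0.028,0,0],[0,0,0],-1],[[-0.028,0,0],[0,0,0],-1],[[-0.028,0,0],[0,0,0],-1]]}}

```text
time: 7.03
ee_pos: [0.5111, -0.1693, 0.0367]
ee_rot: [[-0.999, -0.044, -0.007], [-0.044, 0.999, -0.001], [0.007, -0.0, -1.0]]
contact_force: [-23.7, -2.9, 16.7]
grip_width: 0.0001
grasp_force: 12.4
```

Run:
```python
from m import *
a=viewer.camera("side")
for l in ["drawer_left_front","drawer_right_front","ink_front"]: print([(np.array(d["point"]).round(3),round(d["confidence"],2)) for d in mark_of(l,"side")[:2]])
o=bot.get_obs();p=o["ee_pos"]-np.array([.614,-.084,0]);print(o["time"],o["ee_pos"],o["contact_force"],"local x",p[0]+.045*p[1])
```

```text
[]
[(array([ 0.52 , -0.162,  0.031]), 0.55)]
[(array([ 0.43 , -0.082, -0.001]), 0.89)]
7.2333 [ 0.511  -0.1693  0.0367] [-24.8717  -2.9941  17.2326] local x -0.10678963032398577
```

Call:
{"op": "servo_tool", "data": {"increments": [[[0.03,0,0],[0,0,0],-1],[[0.04,0,-0.03],[0,0,0],-1],[[0.04,0.02,-0.07],[0,0,0],-1],[[0.04,0.04,-0.11],[0,0,0],-1],[[0.04,0.06,-0.15],[0,0,0],-1],[[0.04,0.08,-0.18],[0,0,0],-1],[[0.04,0.09,-0.22],[0,0,0],-1],[[0.04,0.09,-0.26],[0,0,0],-1],[[0.04,0.09,-0.3],[0,0,0],-1],[[0.04,0.09,-0.3],[0,0,0],-1]]}}

```text
time: 8.07
ee_pos: [0.4725, -0.0815, 0.3442]
ee_rot: [[-0.999, -0.046, 0.009], [-0.046, 0.999, -0.003], [-0.009, -0.004, -1.0]]
contact_force: [1.3, -0.0, -0.1]
grip_width: 0.0003
grasp_force: 0.0
```

Run:
```python
from m import *
a=viewer.camera("side");b=viewer.camera("top")
for l in ["drawer_left_front","drawer_right_front","lid_edge","lid_hinge"]:
  for c in ["side","top"]: print(l,[(np.array(d["point"]).round(3),round(d["confidence"],2)) for d in mark_of(l,c)[:2]])
o=bot.get_obs();print(o["time"],o["ee_pos"],o["contact_force"]);print(inc([.71,-.08,.33],.045))
```

```text
drawer_left_front [(array([ 0.511, -0.017,  0.031]), 0.94), (array([ 0.661, -0.339,  0.004]), 0.2)]
drawer_left_front [(array([ 0.513, -0.022,  0.028]), 0.56)]
drawer_right_front [(array([ 0.522, -0.163,  0.03 ]), 0.57), (array([ 0.663, -0.342,  0.003]), 0.29)]
drawer_right_front []
lid_edge [(array([ 0.629, -0.081,  0.242]), 0.64), (array([ 0.699, -0.079,  0.085]), 0.35)]
lid_edge [(array([ 0.632, -0.08 ,  0.244]), 0.87)]
lid_hinge [(array([ 0.696, -0.078,  0.087]), 0.57)]
lid_hinge [(array([ 0.698, -0.079,  0.082]), 0.58)]
8.5667 [ 0.4707 -0.0812  0.3365] [-0.2535  0.3078  0.5421]
(array([-0.2391, -0.0096,  0.0063]), array([ 0.0004, -0.0009,  0.0001]))
```

Call:
{"op": "servo_tool", "data": {"increments": [[[-0.03,0,0],[0,0,0],-1],[[-0.06,-0.005,0],[0,0,0],-1],[[-0.09,-0.01,0],[0,0,0],-1],[[-0.12,-0.01,0],[0,0,0],-1],[[-0.15,-0.01,0],[0,0,0],-1],[[-0.18,-0.01,0],[0,0,0],-1],[[-0.21,-0.01,0],[0,0,0],-1],[[-0.235,-0.01,0],[0,0,0],-1],[[-0.235,-0.01,0],[0,0,0],-1],[[-0.235,-0.01,0],[0,0,0],-1]]}}

```text
time: 9.4
ee_pos: [0.7075, -0.0807, 0.3347]
ee_rot: [[-0.999, -0.046, -0.002], [-0.046, 0.999, 0.0], [0.002, 0.001, -1.0]]
contact_force: [-0.6, -0.3, -0.2]
grip_width: -0.0001
grasp_force: 0.0
```

Run:
```python
from m import *
o=bot.get_obs();print(o["time"],o["ee_pos"],o["ee_rot"],o["q"],o["contact_force"]);print(inc([.705,-.082,.215],.045))
```

```text
9.4 [ 0.7075 -0.0807  0.3347] [[-0.999  -0.0455 -0.002 ]
 [-0.0455  0.999   0.0004]
 [ 0.002   0.0005 -1.    ]] [-0.2278  0.68    0.9508  1.8437 -0.0001 -0.2734] [-0.5751 -0.2746 -0.2188]
(array([ 0.0023, -0.0012,  0.1197]), array([ 0.0005, -0.002 ,  0.0005]))
```

Call:
{"op": "servo_tool", "data": {"increments": [[[0,0,0.02],[0,0,0],-1],[[0,0,0.04],[0,0,0],-1],[[0,0,0.06],[0,0,0],-1],[[0,0,0.08],[0,0,0],-1],[[0,0,0.1],[0,0,0],-1],[[0,0,0.115],[0,0,0],-1],[[0,0,0.12],[0,0,0],-1],[[0,0,0.12],[0,0,0],-1],[[0,0,0.12],[0,0,0],-1],[[0,0,0.12],[0,0,0],-1]]}}

```text
time: 10.23
ee_pos: [0.7062, -0.0807, 0.2185]
ee_rot: [[-0.999, -0.045, 0.002], [-0.045, 0.999, -0.0], [-0.002, -0.0, -1.0]]
contact_force: [1.0, -0.2, -0.7]
grip_width: -0.0001
grasp_force: 0.0
```

Run:
```python
from m import *
a=viewer.camera("side")
cv2.imwrite("pics/s2.png",cv2.resize(a[0:400,180:580,::-1],None,fx=1.5,fy=1.5))
o=bot.get_obs();print(o["time"],o["ee_pos"],o["contact_force"])
p=np.array(o["ee_pos"]);h=np.array([.697,.0845])
for th in np.r_[1.11:-.05:13j]:
  r=.145; C=h+r*np.array([-np.cos(th),np.sin(th)])+.01*np.array([np.sin(th),np.cos(th)])+[.013,0]
  print(th.round(2),(p[0]-C[0]).round(4),(p[2]-C[1]).round(4))
```

```text
10.2833 [ 0.7063 -0.0807  0.2184] [-0.7713 -0.384   0.8542]
1.11 0.0519 -0.0005
1.01 0.0646 0.0055
0.92 0.0766 0.0127
0.82 0.0879 0.021
0.72 0.0984 0.0304
0.63 0.1079 0.0407
0.53 0.1164 0.0519
0.43 0.1237 0.0639
0.34 0.1299 0.0765
0.24 0.1348 0.0897
0.14 0.1384 0.1033
0.05 0.1407 0.1171
-0.05 0.1417 0.1311
```

View pics/s2.png

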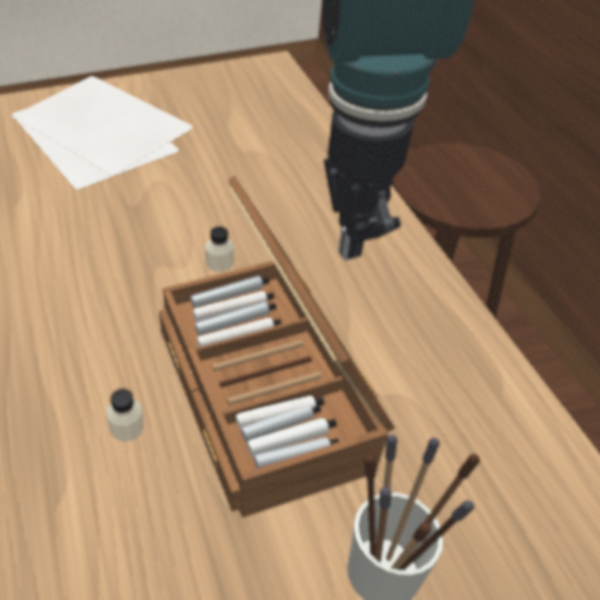

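Both drawer fronts are flush, along roughly (170,330) to (235,490). The shut fingertips at (350,250) stand behind the raised lid, which runs from (235,180) to (385,425). Next I'll follow the lid's arc.

Call:
{"op": "servo_tool", "data": {"increments": [[[-0.025,0,0],[0,0,0],-1],[[-0.04,0,0],[0,0,0],-1],[[-0.05,0,0],[0,0,0],-1],[[-0.057,0,0.002],[0,0,0],-1],[[-0.065,0,0.005],[0,0,0],-1],[[-0.071,0,0.009],[0,0,0],-1],[[-0.077,0,0.013],[0,0,0],-1],[[-0.083,0,0.017],[0,0,0],-1],[[-0.088,0,0.021],[0,0,0],-1],[[-0.094,0,0.026],[0,0,0],-1]]}}

```text
time: 11.12
ee_pos: [0.8004, -0.0764, 0.1909]
ee_rot: [[-0.999, -0.045, 0.0], [-0.045, 0.999, -0.0], [-0.0, -0.0, -1.0]]
contact_force: [-0.1, -0.3, 0.5]
grip_width: -0.0001
grasp_force: 0.0
```

Run:
```python
from m import *
a=viewer.camera("side")
cv2.imwrite("pics/s3.png",cv2.resize(a[0:400,180:580,::-1],None,fx=1.5,fy=1.5))
print([(np.array(d["point"]).round(3),round(d["confidence"],2)) for d in mark_of("lid_edge","side")[:2]])
o=bot.get_obs();print(o["time"],o["ee_pos"],o["contact_force"])
```

```text
[(array([ 0.625, -0.082,  0.24 ]), 0.68)]
11.2167 [ 0.8004 -0.0763  0.1895] [ 0.0264  0.035  -0.9057]
```

View pics/s3.png

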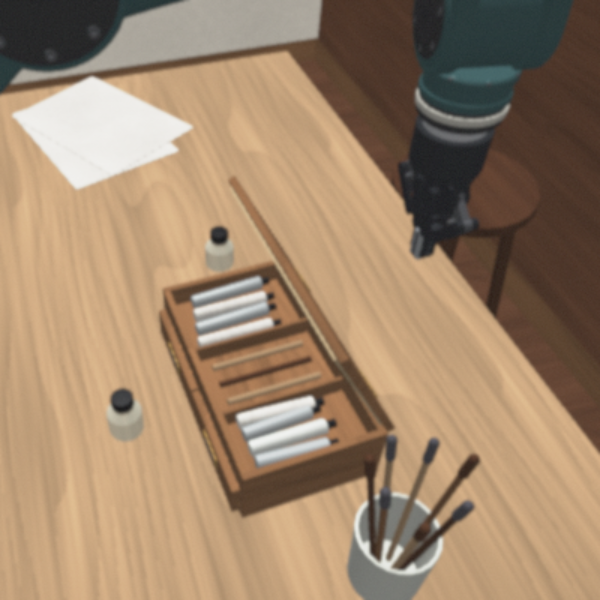

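I had the sign of tool x wrong: it points along world -x. The hand went backwards into free space, and the lid and the rest of the scene in the picture are unchanged. I'm correcting it now.

Call:
{"op": "servo_tool", "data": {"increments": [[[0.03,0,-0.015],[0,0,0],-1],[[0.065,0,-0.027],[0,0,0],-1],[[0.1,0,-0.027],[0,0,0],-1],[[0.125,0,-0.027],[0,0,0],-1],[[0.138,0,-0.027],[0,0,0],-1],[[0.145,0,-0.027],[0,0,0],-1],[[0.152,0,-0.024],[0,0,0],-1],[[0.159,0,-0.021],[0,0,0],-1],[[0.165,0,-0.018],[0,0,0],-1],[[0.171,0,-0.014],[0,0,0],-1]]}}

```text
time: 12.05
ee_pos: [0.6297, -0.0843, 0.2053]
ee_rot: [[-0.999, -0.045, 0.001], [-0.045, 0.999, -0.0], [-0.001, -0.0, -1.0]]
contact_force: [0.7, -0.2, 2.1]
grip_width: 0.0002
grasp_force: 0.8
```

Run:
```python
from m import *
a=viewer.camera("side")
print([(np.array(d["point"]).round(3),round(d["confidence"],2)) for d in mark_of("lid_edge","side")[:2]])
o=bot.get_obs();print(o["time"],o["ee_pos"],o["contact_force"])
```

```text
[(array([ 0.606, -0.078,  0.228]), 0.74), (array([0.631, 0.176, 0.003]), 0.44)]
12.15 [ 0.629  -0.0841  0.2049] [ 0.6701  0.4935 -0.1403]
```

Call:
{"op": "servo_tool", "data": {"increments": [[[0.006,0,0.004],[0,0,0],-1],[[0.011,0,0.008],[0,0,0],-1],[[0.017,0,0.013],[0,0,0],-1],[[0.022,0,0.018],[0,0,0],-1],[[0.027,0,0.023],[0,0,0],-1],[[0.032,0,0.028],[0,0,0],-1],[[0.037,0,0.034],[0,0,0],-1],[[0.041,0,0.04],[0,0,0],-1],[[0.045,0,0.046],[0,0,0],-1],[[0.048,0,0.052],[0,0,0],-1]]}}

```text
time: 12.98
ee_pos: [0.5808, -0.0863, 0.1525]
ee_rot: [[-0.999, -0.045, -0.0], [-0.045, 0.999, -0.0], [0.0, -0.0, -1.0]]
contact_force: [-0.3, -0.3, 1.8]
grip_width: -0.0
grasp_force: 0.6
```

Call:
{"op": "servo_tool", "data": {"increments": [[[0.002,0,0.006],[0,0,0],-1],[[0.004,0,0.012],[0,0,0],-1],[[0.006,0,0.018],[0,0,0],-1],[[0.008,0,0.024],[0,0,0],-1],[[0.01,0,0.03],[0,0,0],-1],[[0.012,0,0.036],[0,0,0],-1],[[0.013,0,0.041],[0,0,0],-1],[[0.014,0,0.045],[0,0,0],-1],[[0.015,0,0.048],[0,0,0],-1],[[0.015,0,0.05],[0,0,0],-1]]}}

```text
time: 13.82
ee_pos: [0.566, -0.0869, 0.1026]
ee_rot: [[-0.999, -0.045, -0.0], [-0.045, 0.999, 0.0], [0.0, 0.0, -1.0]]
contact_force: [-1.3, -0.1, 1.4]
grip_width: 0.0004
grasp_force: 0.5
```

Run:
```python
from m import *
a=viewer.camera("side")
cv2.imwrite("pics/s4.png",cv2.resize(a[0:400,180:580,::-1],None,fx=1.5,fy=1.5))
print([(np.array(d["point"]).round(3),round(d["confidence"],2)) for d in mark_of("lid_edge","side")[:2]])
o=bot.get_obs();print(o["time"],o["ee_pos"],o["contact_force"])
```

```text
[(array([ 0.524, -0.086,  0.103]), 0.83), (array([ 0.665, -0.34 ,  0.002]), 0.25)]
13.9167 [ 0.5661 -0.0869  0.1028] [-0.1298 -0.6906 -0.3577]
```

View pics/s4.png

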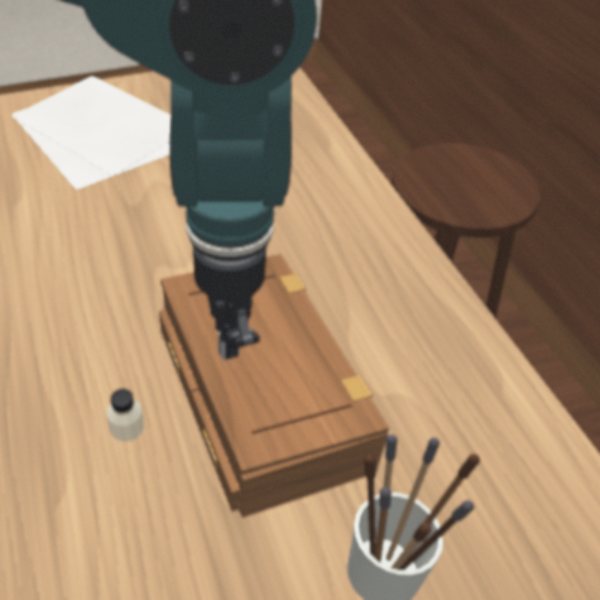

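The lid is nearly flat with the fingertips on it at (230,350), and its edge is still about 8 mm high. I'll press down slowly to the stop.

Call:
{"op": "servo_tool", "data": {"increments": [[[0,0,0.002],[0,0,0],-1],[[0,0,0.004],[0,0,0],-1],[[0,0,0.006],[0,0,0],-1],[[0,0,0.007],[0,0,0],-1],[[0,0,0.008],[0,0,0],-1],[[0,0,0.009],[0,0,0],-1],[[0,0,0.01],[0,0,0],-1],[[0,0,0.011],[0,0,0],-1],[[0,0,0.011],[0,0,0],-1],[[0,0,0.011],[0,0,0],-1]]}}

```text
time: 14.75
ee_pos: [0.5664, -0.087, 0.0946]
ee_rot: [[-0.999, -0.045, 0.002], [-0.045, 0.999, -0.001], [-0.002, -0.001, -1.0]]
contact_force: [-14.6, 3.4, 40.5]
grip_width: -0.0001
grasp_force: 20.3
```

Force is 40 N with the tip at 94.6 mm, so the lid is seated at 95 mm. I'll lift straight up now.

Call:
{"op": "servo_tool", "data": {"increments": [[[0,0,-0.01],[0,0,0],-1],[[0,0,-0.03],[0,0,0],-1],[[0,0,-0.06],[0,0,0],-1],[[0,0,-0.09],[0,0,0],-1],[[0,0,-0.12],[0,0,0],-1],[[0.03,0,-0.15],[0,0,0],-1],[[0.06,0,-0.18],[0,0,0],-1],[[0.1,0,-0.2],[0,0,0],-1],[[0.13,0,-0.2],[0,0,0],-1],[[0.13,0,-0.2],[0,0,0],-1]]}}

```text
time: 15.58
ee_pos: [0.4325, -0.0925, 0.294]
ee_rot: [[-0.999, -0.045, 0.002], [-0.045, 0.999, -0.001], [-0.002, -0.001, -1.0]]
contact_force: [-0.4, 0.2, 0.1]
grip_width: 0.0001
grasp_force: 0.0
```

Run:
```python
from m import *
a=viewer.camera("side");b=viewer.camera("top")
cv2.imwrite("pics/s5.png",cv2.resize(a[100:400,180:580,::-1],None,fx=2,fy=2))
for l in ["drawer_left_front","drawer_right_front","lid_edge","ink_front","ink_side","brush_pot"]:
  for c in ["side","top"]: print(l,[(np.array(d["point"]).round(3),round(d["confidence"],2)) for d in mark_of(l,c)[:1]])
o=bot.get_obs();print(o["time"],o["ee_pos"],o["contact_force"])
```

```text
drawer_left_front [(array([ 0.513, -0.02 ,  0.03 ]), 0.93)]
drawer_left_front [(array([ 0.513, -0.019,  0.027]), 0.46)]
drawer_right_front [(array([ 0.52 , -0.16 ,  0.032]), 0.75)]
drawer_right_front [(array([ 0.518, -0.162,  0.031]), 0.64)]
lid_edge [(array([ 0.524, -0.087,  0.093]), 0.79)]
lid_edge [(array([ 0.53 , -0.088,  0.093]), 0.58)]
ink_front [(array([ 0.432, -0.079,  0.003]), 0.95)]
ink_front [(array([ 0.434, -0.08 , -0.002]), 0.52)]
ink_side [(array([0.635, 0.178, 0.003]), 0.84)]
ink_side [(array([ 0.63 ,  0.174, -0.001]), 0.76)]
brush_pot [(array([ 0.662, -0.341, -0.   ]), 0.78)]
brush_pot [(array([ 0.662, -0.338,  0.004]), 0.76)]
16.2833 [ 0.4365 -0.0928  0.2919] [ 0.4945  0.3478 -0.1093]
```

View pics/s5.png

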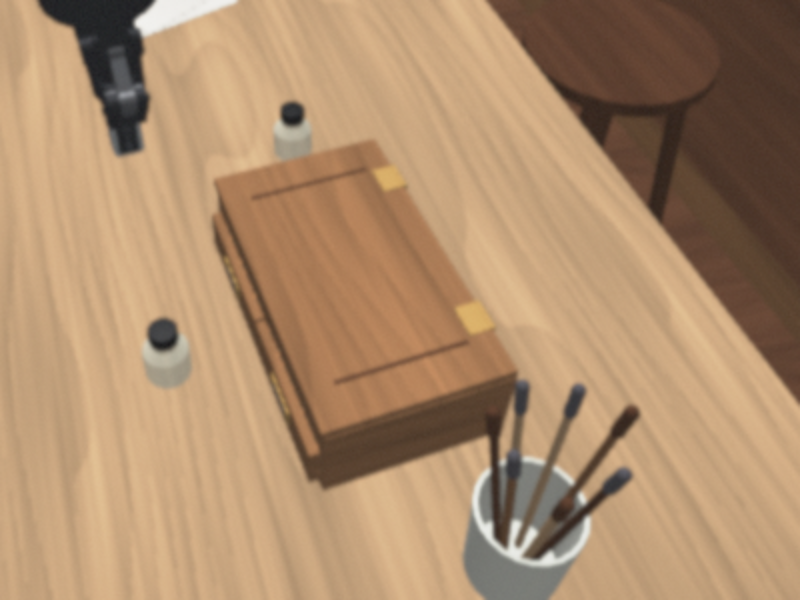

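The lid is flat and both drawers are flush, with fronts along (215,220) to (315,470). The bottles at (165,355) and (292,130) and the pot haven't moved, and the hand is clear.

```bash
python3 -c "
from m import *
print(ticket.sign_off())"
```

```text
the job is handed in; nothing more can be done
None
```

The paint chest is shut: both drawers are home, the lid lies flat, the bottles and brush pot are where they began and the hand is clear. The job is handed in, but no verdict came back.

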